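Tip the front row of kiln props into the crate

ROBOT

A 6-joint arm with a two-finger parallel gripper is mounted at the origin on the work surface. World frame = base frame: x ahead of the robot, y to its left, z up, the work surface at z = 0. Lengths are in mm, angles in rad, forces in N, time in s.
With the tool pointing down it reaches from about 275 to 1000 mm from the base axis. Payload 8.4 kg.
Tool frame: the origin (TCP) lies between the finger pads; the fingertips stand 25 mm ahead of it and the grasp point (between the pads) lies 6 mm ahead of it (nose_length is the distance from the TCP to the fingertips, in mm); z points along the fingers, y is the direction in which the jaws open and shut (so a half turn about z gives the same grasp; the last joint's range is limited). The gripper opens to 85 mm and grips with 20 to 120 N. Pads are 22 mm wide; open, the fingers measure 114 mm over their backs; the gripper's body (76 mm by 85 mm) begins 54 mm behind the grasp point. The pads swing forward as they close: fully open they stand 13 mm farther back than shut.
Start: joints at [-1.17, 0.353, 1.633, -0, 1.155, -0.002], TCP at [244.996, -574.983, 256.281] pointing down, gripper open.
Joint ranges: [-2.63, 2.63], [-0.92, 2.1], [0.06, 2.66], [-1.3, 4.44], [0, 2.69], [-3.02, 3.02]. Speed limits (rad/s): [2.22, 2.22, 2.79, 3.14, 3.14, 3.14].

INTERFACE

Orientations are given as a unit quaternion [x, y, z, w].
In Python, from bench import get_obs, grab_frame, job_done, nose_length gives the robot as it stands.
- The arm moves only by the tool jog_arm, never from a script. Its argument "targets" is a list of rows, each a list of 2 entries, a list of its own where there are three numbers: the shift along the tool's x, y, z in m, then the turn about the tool's z in degrees. A call has exactly 8 rows; each row shifts and turns the pose as measured when the row begins, along the tool's axes as they then stand; what a row does not reach is not made up. A row lasts 1/8 s, in which the tool goes at most 62.5 mm and 10.7 degrees, less where a joint would pass 70% of its speed; a pose out of reach is approached as far as the arm can. A call with a gripper value outside its range is refused whole. "grip" is the opening, from 0 (shut) to 1 (fully open), set as the call begins (left out, the last holds). The fingers move at their own pace and stop on an object; the grip force is fixed at half the most. Time passes only in rows, so rows that do not move let the fingers close, or fill a call up. It gives the time, the measured TCP pose, the force and the opening at its end, in the units of the state.
- get_obs(): the state, without advancing time (a new reading comes with each control period).
- grab_frame(name): name is "side" or "top"; returns a dict with "image" (400x640x3 uint8, red, green, blue), "vertical_fov" (degrees; the focal length in pixels is half the picture's height over the tangent of half this angle, whatever the lens; pixels are square), "cx", "cy" (the principal point, pixels), "k1" (the pictures are not rectified: a ray, as slopes to the right and down, at radius r is drawn at 1 + k1 r^2 times it, then the intrinsics apply), "xyz" and "attitude" of the camera in the world. Camera axes: x right, y down, z forward; pixel columns grow to the right and rows downward; lengths in mm; the calibration is good to about 2 mm. A picture is of the moment at which its call begins. There is no depth.
- job_done(): hands the job in, once; it reports no verdict.
The state is a dict: "t": time; "joint_pos": joint angles; "joint_vel": joint speeds; "tau": joint torques, N m; "tcp_pos": TCP position; "ee_rot": TCP orientation; "wrist_force": force on the tool from outside, world axes, zero at the start; "torque": the same for the moment, N m; "finger_gap": finger opening in mm.
Only numpy, scipy, OpenCV 4.12 (cv2) and the standard library are available. Lean on these libraries where they do the work, as an engineer would, in place of code of your own. Each camera call takes 0.05 s, during which the arm holds its last target. There are 200 camera calls.

TASK

Set the empty white crate on the table under the front lip of the tipping tray, long side along the lip, then raise the tray by its rear bar just far enough that only the front row, two kiln props, rolls over the lip into the crate. Lower the tray gently until it lies level again, and let go: both props stay in the crate under the lip and the other four in their rows. Do not touch the props with the robot, and leave the pots and the saucer alone.

Things in the scene. Friction and masses are not known exactly. Their poses are not given: they have to be found in the camera images.
- stand: Fixed grey steel stand carrying the hinged tray. Origin on the table; -x points out of the tray's open front (lip), +x to its rear bar, y along the rows, z up. Foot x -25 to 95 mm, 150 mm wide, 12 high; posts x 0 to 50. Two arms reach forward under the tray to x -78 at y +-60, undersides 72 mm above the table: in front of x -25 the space below them is free for the crate's edge.
- tray (a joint): Tilt of the tray in rad: 0 = level, on its stop; grows as the rear bar is raised; limit 1.0. Hinge axis along the stand's y at stand x -70, z 85 mm, under the lip. The front row rolls over the lip at about 0.46 rad (26 degrees), the middle row would climb its ridge at about 0.79 rad (45 degrees). No spring: it falls back by its own weight (about 5 N at the bar).
- tray_bar (a point): Middle of the tray's rear bar: round, steel, 12 mm in diameter, 90 mm long, parallel to the stand's y, with 39 mm of clear space between it and the tray's back wall. When level: stand x 96, z 110 mm (166 mm behind the hinge and 25 mm above it). The point moves and turns with the tray.
- tray_lip (a point): Middle of the tray's front edge, on the 2 mm lip (stand x -75, z 100 mm when level). Aluminium tray, 126 mm front to back, 162 wide, floor 98 mm above the table; side walls, centre divider and back wall 24 mm high, front open but for the lip; two flat ridges 6 mm high part the three rows.
- catch (a point): The spot at stand x -117, y 0, z 27.5 mm, in front of and below the lip: where the crate's middle should be, its long side parallel to the lip, to catch what rolls off. The crate's near wall is then 28 mm inside the lip's edge.
- crate_mid (a point): Centre (half-way up, 27.5 mm above the table) of the loose open white plastic crate: 140 mm (its x) by 200 mm (its y, parallel to the lip when in place) by 55 mm high, walls 8 mm thick, floor 8 mm, about 350 g. Pinch a wall from above to lift or slide it; its two ends and its two sides are alike.
- prop_front_a_mid (a point): Centre of a plain cream kiln prop, a tube-shaped ceramic roller 40 mm in diameter and 70 mm long, about 110 g, lying in the tray's front row (nearest the lip), on the -y side of the divider; it lies along its own y, the row's direction.
- prop_front_b_mid (a point): Centre of a plain cream kiln prop, a tube-shaped ceramic roller 40 mm in diameter and 70 mm long, about 110 g, lying in the tray's front row (nearest the lip), on the +y side of the divider; it lies along its own y, the row's direction.
- prop_middle_a_mid (a point): Centre of a plain cream kiln prop, a tube-shaped ceramic roller 40 mm in diameter and 70 mm long, about 110 g, lying in the tray's middle row (second from the lip), on the -y side of the divider; it lies along its own y, the row's direction.
- prop_middle_b_mid (a point): Centre of a plain cream kiln prop, a tube-shaped ceramic roller 40 mm in diameter and 70 mm long, about 110 g, lying in the tray's middle row (second from the lip), on the +y side of the divider; it lies along its own y, the row's direction.
- prop_rear_a_mid (a point): Centre of a plain cream kiln prop, a tube-shaped ceramic roller 40 mm in diameter and 70 mm long, about 110 g, lying in the tray's rear row (against the back wall), on the -y side of the divider; it lies along its own y, the row's direction.
- prop_rear_b_mid (a point): Centre of a plain cream kiln prop, a tube-shaped ceramic roller 40 mm in diameter and 70 mm long, about 110 g, lying in the tray's rear row (against the back wall), on the +y side of the divider; it lies along its own y, the row's direction.
- footed_bowl: Bystander: green glazed footed bowl, 120 mm wide, 80 mm high. Origin under its centre.
- planter: Bystander: small lilac glazed pot, 90 mm wide, 75 mm high. Origin under its centre.
- saucer: Bystander: terracotta saucer, 120 mm wide, 20 mm high. Origin under its centre.
Mind the look-alikes: they are no part of the job. There is more than one size of the part that bears crate_mid; the job needs the largest.

How it is judged (in metres and radians):
On the way, in this order (a step that is already met when the one before it is completed fails the run):
1. the crate stands on the table under the lip (its middle within 45 mm of the catch spot, long side within 20 degrees of the lip) while the tray is still level (horizontal distance between crate_mid and catch below 0.045 m and height (world z) of crate_mid below 0.034 m and angle between the y axis of crate_mid and the y axis of stand, either way round below 0.35 rad and value of joint tray below 0.05 rad), for 0.2 s.
2. both front-row props lie in the crate and the other four are still on the tray (x of prop_front_a_mid in the frame of crate_mid between -0.062 and 0.062 m and y of prop_front_a_mid in the frame of crate_mid between -0.092 and 0.092 m and z of each of prop_front_a_mid, prop_front_b_mid in the frame of crate_mid below 0.035 m and x of prop_front_b_mid in the frame of crate_mid between -0.062 and 0.062 m and y of prop_front_b_mid in the frame of crate_mid between -0.092 and 0.092 m and height (world z) of each of prop_middle_a_mid, prop_middle_b_mid, prop_rear_a_mid, prop_rear_b_mid above 0.1 m), for 0.2 s.
At the end, for the whole second after the job is handed in: Both front-row props are inside the crate; the crate stands flat on the table, still under the lip (its middle within 60 mm of the catch spot); the tray is level again (under 0.03 rad) and released; the other four props are within 15 mm of where they started in their rows (x of prop_front_a_mid in the frame of crate_mid between -0.062 and 0.062 m and y of prop_front_a_mid in the frame of crate_mid between -0.092 and 0.092 m and z of each of prop_front_a_mid, prop_front_b_mid in the frame of crate_mid below 0.035 m and x of prop_front_b_mid in the frame of crate_mid between -0.062 and 0.062 m and y of prop_front_b_mid in the frame of crate_mid between -0.092 and 0.092 m and distance of each of prop_middle_a_mid, prop_middle_b_mid, prop_rear_a_mid, prop_rear_b_mid from where it was at the start of the episode below 0.015 m and value of joint tray below 0.03 rad and height (world z) of crate_mid below 0.034 m and angle between crate_mid's own z axis and vertical below 0.06 rad and horizontal distance between crate_mid and catch below 0.06 m); the robot touches nothing.
It fails at once if a middle- or rear-row prop leaves the tray (height (world z) of any of prop_middle_a_mid, prop_middle_b_mid, prop_rear_a_mid, prop_rear_b_mid below 0.09 m).
It fails at once if the robot touches a prop (contact force between any of prop_front_a, prop_front_b, prop_middle_a, prop_middle_b, prop_rear_a, prop_rear_b and the arm above 0.5 N or contact force between any of prop_front_a, prop_front_b, prop_middle_a, prop_middle_b, prop_rear_a, prop_rear_b and the fingers above 0.5 N).
It fails at once if the tray is dropped or slammed down (faster than 1.8 rad/s) (velocity of joint tray below -1.8 rad/s).
It fails at once if a bystander is moved by more than 30 mm (distance of any of footed_bowl, planter, saucer from where it was at the start of the episode above 0.03 m).
It also fails if it takes over 59 s, if anything falls off the work surface, if the arm or the gripper's body presses on something with over 40 N, if the wrist force passes 120 N, or if a joint passes its speed limit or range.

## Working session

There is one attempt and no reset: what is moved stays moved. The work goes in short steps, Python scripts to look and compute and a tool call to move; the robot and the scene stay as the last step left them, time stands still between calls to the robot, and variables do not carry over. Pictures are saved under pics/ and viewed, about 8 in all and at most 12, crops included, and the job is handed in when it is done.

Besides the shell and the picture viewer there is one more tool, called after ">>>" by a JSON object that holds its "api" and its "payload". jog_arm: Moves the arm, as the interface text tells. Its arguments: {"type":"object","properties":{"targets":{"type":"array"},"grip":{"type":"number"}},"required":["targets"]}

```bash
mkdir -p pics; cat > h.py <<'E'
import numpy as np, cv2
from scipy.spatial.transform import Rotation as R
from bench import get_obs, grab_frame, job_done, nose_length
def cam(n):
    f=grab_frame(n); cv2.imwrite
    return f
def K(f):
    F=200/np.tan(np.radians(f["vertical_fov"])/2)
    return np.array([[F,0,f["cx"]],[0,F,f["cy"]],[0,0,1.]])
def rot(f):
    a=np.array(f["attitude"],float)
    return a if a.shape==(3,3) else R.from_quat(a).as_matrix()
D=lambda f:np.array([f["k1"],0,0,0.])
def ray(f,p):
    u=cv2.undistortPoints(np.array(p,float).reshape(-1,1,2),K(f),D(f)).reshape(-1,2)
    return np.c_[u,np.ones(len(u))]@rot(f).T
def onz(f,p,z):
    d=ray(f,p); c=np.array(f["xyz"]); return c+d*((z-c[2])/d[:,2])[:,None]
def proj(f,P):
    q=(np.array(P,float).reshape(-1,3)-f["xyz"])@rot(f)
    return cv2.projectPoints(q,np.zeros(3),np.zeros(3),K(f),D(f))[0].reshape(-1,2)
def save(f,n,box=None,s=1):
    im=f["image"][:,:,::-1]
    if box: im=im[box[1]:box[3],box[0]:box[2]]
    cv2.imwrite("pics/"+n,cv2.resize(im,None,fx=s,fy=s,interpolation=cv2.INTER_CUBIC))
E
python3 - <<'E'
from h import *
for n in("top","side"):
    f=grab_frame(n); save(f,n+"0.png"); print(n,{k:v for k,v in f.items() if k!="image"})
print(get_obs())
E
```

```text
top {'vertical_fov': 50.09757215418203, 'cx': 319.01603797648465, 'cy': 203.60253414580097, 'k1': -0.03653578234194939, 'xyz': array([ 414.48740391,  -33.46171677, 1236.41679152]), 'attitude': array([-0.69928604,  0.71299714, -0.03003352,  0.04161844])}
side {'vertical_fov': 57.18816376999094, 'cx': 319.7282999175053, 'cy': 200.2054473553384, 'k1': -0.03266671088140227, 'xyz': array([340.94977327, 598.16464682, 872.45803004]), 'attitude': array([-0.13437848,  0.93503785, -0.32588898,  0.03798699])}
{'t': 0.1, 'joint_pos': array([-1.17039560e+00,  3.53629195e-01,  1.63405822e+00,  3.64536455e-05,
        1.15523186e+00, -2.37588965e-03]), 'joint_vel': array([ 0.00031233, -0.00096925, -0.00156856,  0.00108132,  0.00068633,
       -0.00162005]), 'tau': array([-2.17603636e-03, -6.06360626e+01, -3.42817855e+01, -1.23738487e-04,
        4.08260981e-03, -2.47642811e-05]), 'tcp_pos': array([ 244.84871642, -574.59983591,  255.60598815]), 'ee_rot': array([ 9.79791077e-01,  2.00022510e-01, -1.14795379e-04, -6.53512064e-04]), 'wrist_force': array([0.23980255, 0.95245911, 0.09216203]), 'torque': array([ 0.01135327,  0.00912401, -0.04035113]), 'finger_gap': 85.22925877641288}
```

View pics/top0.png

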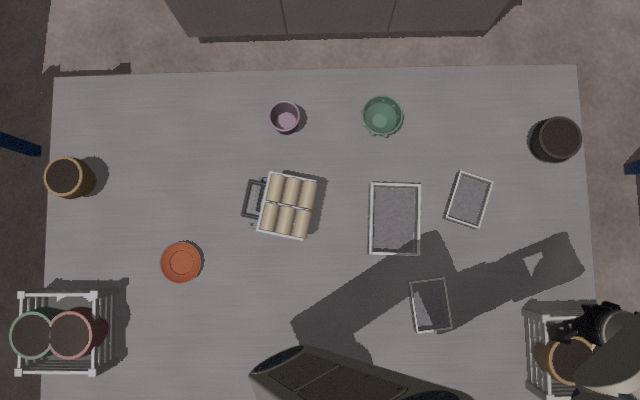

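View pics/side0.png

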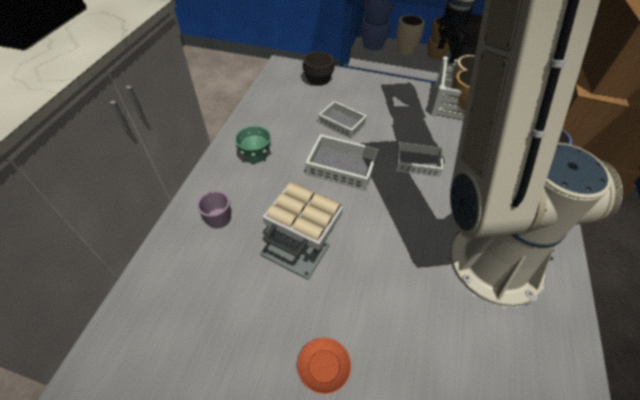

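The top view shows three white crates: the largest at (395,218), small ones at (469,199) and (431,305). The tray with six props is at (288,206), its bar on the left at (253,200) and its lip on the right. Next I measure the crate and tray and check them in a crop.

```bash
python3 - <<'E'
from h import *
f=grab_frame("top"); im=f["image"]; hsv=cv2.cvtColor(im,cv2.COLOR_RGB2HSV)
save(f,"crop1.png",(225,150,505,345),2.8)
m=((hsv[...,2]>165)&(hsv[...,1]<45)).astype(np.uint8)
m[:, :225]=0; m[:,510:]=0; m[:150]=0; m[345:]=0
m=cv2.morphologyEx(m,cv2.MORPH_CLOSE,np.ones((3,3)))
for c in cv2.findContours(m,cv2.RETR_EXTERNAL,cv2.CHAIN_APPROX_NONE)[0]:
    if len(c)<60: continue
    r=cv2.minAreaRect(c); b=cv2.boxPoints(r)
    for z in (55,122):
        w=onz(f,b,z); e=w[1]-w[0]; g=w[2]-w[1]
        print(np.round(r[0]),z,"mid",w.mean(0).round(1),"sides",np.hypot(*e[:2]).round(1),np.degrees(np.arctan2(e[1],e[0])).round(1),np.hypot(*g[:2]).round(1),np.degrees(np.arctan2(g[1],g[0])).round(1))
# props: cream
p=((hsv[...,1]>45)&(hsv[...,2]>130)&(hsv[...,0]>10)&(hsv[...,0]<30)).astype(np.uint8); p[:, :250]=0;p[:,325:]=0;p[:160]=0;p[250:]=0
p=cv2.morphologyEx(p,cv2.MORPH_CLOSE,np.ones((5,5)))
c=max(cv2.findContours(p,cv2.RETR_EXTERNAL,cv2.CHAIN_APPROX_NONE)[0],key=cv2.contourArea)
b=cv2.boxPoints(cv2.minAreaRect(c)); w=onz(f,b,120)
print("props px",b.round(1).tolist(),w.round(1).tolist(),w.mean(0).round(1))
E
```

```text
[416. 318.] 55 mid [ 217.9 -272.3   55. ] sides 32.3 -62.9 93.8 -152.8
[416. 318.] 122 mid [ 229.  -258.8  122. ] sides 30.5 -62.9 88.5 -152.8
[395. 219.] 55 mid [ 489.3 -223.7   55. ] sides 198.2 -3.2 137.4 -92.7
[395. 219.] 122 mid [ 485.1 -212.9  122. ] sides 186.9 -3.2 129.6 -92.7
[295. 190.] 55 mid [573.4  51.9  55. ] sides 78.2 -12.2 88.6 -103.1
[295. 190.] 122 mid [564.4  47.1 122. ] sides 73.7 -12.2 83.6 -103.1
[469. 199.] 55 mid [ 539.8 -432.5   55. ] sides 139.7 -20.2 96.4 -109.0
[469. 199.] 122 mid [ 532.7 -409.9  122. ] sides 131.7 -20.2 91.0 -109.0
[285. 205.] 55 mid [532.4  78.8  55. ] sides 171.1 -12.2 132.3 -103.2
[285. 205.] 122 mid [525.7  72.4 122. ] sides 161.4 -12.2 124.8 -103.2
props px [[259.5, 228.3000030517578], [271.20001220703125, 173.10000610351562], [315.6000061035156, 182.60000610351562], [303.8999938964844, 237.6999969482422]] [[466.5, 140.6, 120.0], [611.9, 108.9, 120.0], [584.2, -8.3, 120.0], [439.8, 24.7, 120.0]] [525.6  66.5 120. ]
```

View pics/crop1.png

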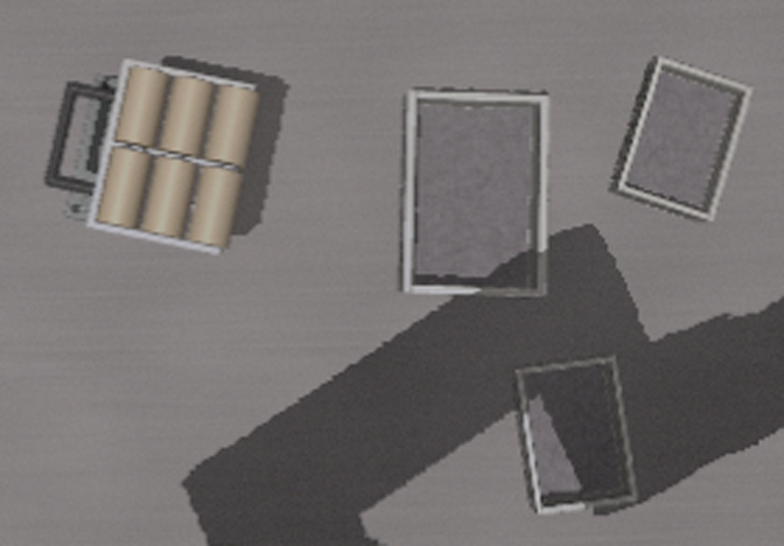

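The crop confirms the large crate: 198 x 137 mm measured, centre about (489,-224), long axis at -3°. Tray 161 x 125 mm, which matches. Stand origin comes out at about (528,84) with its y axis 12.3° off world x, the catch spot at about (503,-30), and the bar at about (549,178,110). I'll approach the crate's far wall, on the -y side.

>>> {"api": "jog_arm", "payload": {"targets": [[[0.045, -0.023, 0.01], 0], [[0.045, -0.023, 0.01], 0], [[0.045, -0.023, 0.01], 0], [[0.045, -0.023, 0.01], 0], [[0.045, -0.023, 0.01], 0], [[0.045, -0.023, 0.01], 0], [[0.045, -0.023, 0.01], 0], [[0, 0, 0], 0]], "grip": 0.6}}

```text
t: 1.15
tcp_pos: [477.5, -295.6, 182.3]
ee_rot: [0.98, 0.199, -0.0, -0.0]
wrist_force: [-0.7, -0.1, -0.5]
finger_gap: 51.1
```

>>> {"api": "jog_arm", "payload": {"targets": [[[0, 0, 0], 9], [[0, 0, 0], 9], [[0, 0, 0], 8], [[0, 0, 0], 0], [[0, 0, 0], 0], [[0, 0, 0], 0], [[0, 0, 0], 0], [[0, 0, 0], 0]]}}

```text
t: 2.15
tcp_pos: [475.3, -298.0, 182.2]
ee_rot: [1.0, -0.03, -0.001, 0.0]
wrist_force: [-0.2, -0.2, -0.1]
finger_gap: 51.1
```

```bash
cat >> h.py <<'E'
def state(t=None):
    o=get_obs(); M=R.from_quat(o["ee_rot"]).as_matrix()
    print("t",round(o["t"],2),"tcp",o["tcp_pos"].round(1),"yawx",np.degrees(np.arctan2(M[1,0],M[0,0])).round(2),"F",o["wrist_force"].round(1),"gap",round(o["finger_gap"],1),"nose",nose_length() if callable(nose_length) else nose_length)
    if t is not None: print("tool shift mm",(M.T@(np.array(t)-o["tcp_pos"])).round(1))
E
python3 -c "
from h import *
state([485.6,-289.6,50])"
```

```text
t 2.15 tcp [ 475.3 -298.   182.2] yawx -3.41 F [-0.2 -0.2 -0.1] gap 51.1 nose 25.0
tool shift mm [ 10.2  -9.  132.2]
```

>>> {"api": "jog_arm", "payload": {"targets": [[[0.01, -0.009, 0.02], 0], [[0, 0, 0.03], 0], [[0, 0, 0.03], 0], [[0, 0, 0.025], 0], [[0, 0, 0.02], 0], [[0, 0, 0], 0], [[0, 0, 0], 0], [[0, 0, 0], 0]]}}

```text
t: 3.15
tcp_pos: [488.2, -285.0, 47.6]
ee_rot: [1.0, -0.028, -0.002, -0.001]
wrist_force: [-0.0, 0.0, 0.5]
finger_gap: 51.4
```

```bash
python3 -c "
from h import *
state([485.6,-289.6,50])
f=grab_frame('side'); save(f,'s1.png',(260,60,520,260),3)"
```

```text
t 3.15 tcp [ 488.2 -285.    47.6] yawx -3.26 F [-0.   0.   0.5] gap 51.4 nose 25.0
tool shift mm [-2.4  4.8 -2.4]
```

View pics/s1.png

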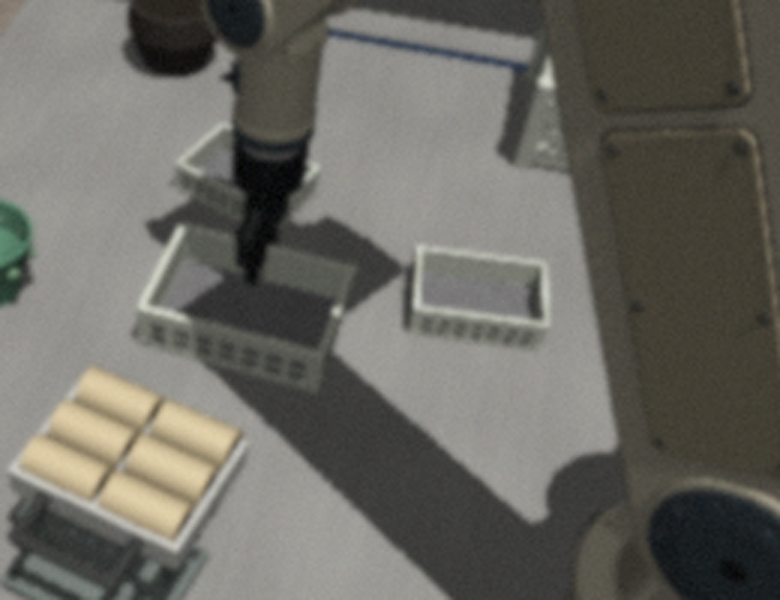

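The fingers straddle the crate's far wall (crop about (255,250)). I'll centre on the wall and close.

>>> {"api": "jog_arm", "payload": {"targets": [[[0, 0.0045, -0.002], 0], [[0, 0, 0], 0], [[0, 0, 0], 0], [[0, 0, 0], 0], [[0, 0, 0], 0], [[0, 0, 0], 0], [[0, 0, 0], 0], [[0, 0, 0], 0]], "grip": 0}}

```text
t: 4.2
tcp_pos: [488.7, -290.6, 51.3]
ee_rot: [1.0, -0.029, -0.001, 0.0]
wrist_force: [-0.3, -0.6, -1.1]
finger_gap: 6.8
```

```bash
python3 - <<'E'
from h import *
state()
# goal: crate mid at catch, wall point 66 mm further out
sx=np.array([.214,.977]); org=np.array([525.7,72.4])+12*sx
for d in (117,): g=org-(d+66)*sx; print(org,g); state([*g,50])
E
```

```text
t 4.2 tcp [ 488.7 -290.6   51.3] yawx -3.29 F [-0.3 -0.6 -1.1] gap 6.8 nose 25.0
[528.268  84.124] [489.106 -94.667]
t 4.2 tcp [ 488.7 -290.6   51.3] yawx -3.29 F [-0.3 -0.6 -1.1] gap 6.8 nose 25.0
tool shift mm [ -10.8 -195.6    1.3]
```

>>> {"api": "jog_arm", "payload": {"targets": [[[0, 0, -0.001], 3], [[0, 0, 0], 3], [[0, 0, 0], 3], [[-0.006, -0.03, 0], 0], [[-0.006, -0.03, 0], 0], [[-0.006, -0.03, 0], 0], [[-0.006, -0.03, 0], 0], [[0, 0, 0], 0]], "grip": 0}}

```text
t: 5.2
tcp_pos: [490.7, -165.2, 51.4]
ee_rot: [0.994, -0.11, -0.001, 0.0]
wrist_force: [-0.2, 0.8, -1.4]
finger_gap: 7.3
```

```bash
python3 -c "
from h import *
state([492,-94.7,52])"
```

```text
t 5.2 tcp [ 490.7 -165.2   51.4] yawx -12.64 F [-0.2  0.8 -1.4] gap 7.3 nose 25.0
tool shift mm [-14.2 -69.   -0.6]
```

>>> {"api": "jog_arm", "payload": {"targets": [[[-0.004, -0.02, 0], 0], [[-0.004, -0.02, 0], 0], [[-0.003, -0.014, 0], 0], [[-0.001, -0.006, 0], 0], [[0, 0, 0], 0], [[0, 0, 0], 0], [[0, 0, 0], 0], [[0, 0, 0], 0]], "grip": 0}}

```text
t: 6.2
tcp_pos: [492.8, -105.4, 51.4]
ee_rot: [0.994, -0.111, -0.001, 0.001]
wrist_force: [-0.0, 1.0, -1.5]
finger_gap: 7.0
```

```bash
python3 -c "
from h import *
state([492,-94.7,52])
f=grab_frame('top'); save(f,'t2.png',(220,130,440,290),3.6)"
```

```text
t 6.2 tcp [ 492.8 -105.4   51.4] yawx -12.69 F [-0.   1.  -1.5] gap 7.0 nose 25.0
tool shift mm [ -3.1 -10.3  -0.7]
```

View pics/t2.png

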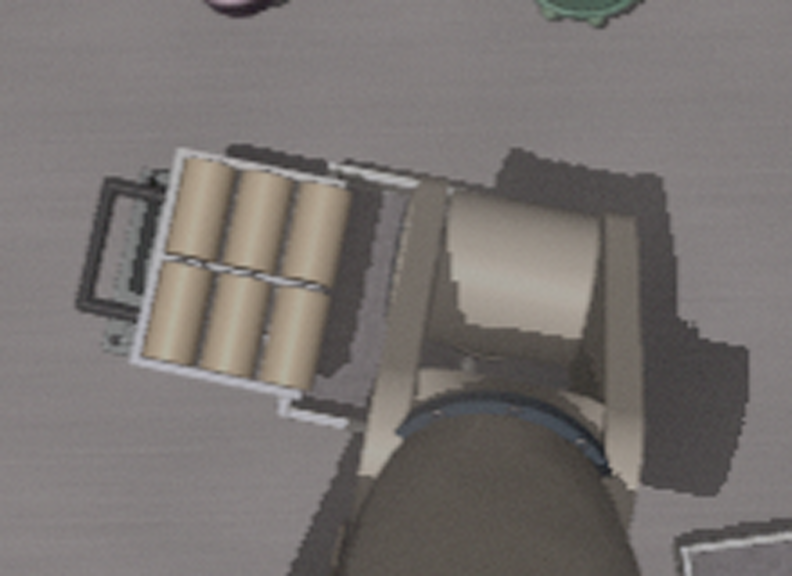

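The crate is parallel to the lip and nearly in place: ends at crop (335,165) and (285,405), near edge already under the lip. I'll push the last 10 mm and release.

>>> {"api": "jog_arm", "payload": {"targets": [[[-0.002, -0.006, 0], 0], [[-0.001, -0.003, 0], 0], [[0, 0, 0], 0], [[0, 0, 0], 0], [[0, 0, 0], 0], [[0, 0, 0], 0], [[0, 0, 0], 0], [[0, 0, 0], 0]], "grip": 0}}

```text
t: 7.25
tcp_pos: [492.0, -95.6, 51.5]
ee_rot: [0.994, -0.111, -0.001, 0.001]
wrist_force: [0.5, -0.5, -2.7]
finger_gap: 7.4
```

>>> {"api": "jog_arm", "payload": {"targets": [[[0, 0, 0], 0], [[0, 0, 0], 0], [[0, 0, 0], 0], [[0, 0, 0], 0], [[0, 0, -0.02], 0], [[0, 0, -0.05], 0], [[0, 0, -0.06], 0], [[0, 0, -0.06], 0]], "grip": 0.45}}

```text
t: 8.25
tcp_pos: [489.7, -94.9, 242.5]
ee_rot: [0.994, -0.111, -0.005, 0.0]
wrist_force: [0.5, -1.0, -0.3]
finger_gap: 38.6
```

>>> {"api": "jog_arm", "payload": {"targets": [[[0, 0, -0.02], 0], [[-0.04, 0.02, 0], 0], [[-0.04, 0.02, 0], 0], [[-0.04, 0, 0], 0], [[-0.04, 0, 0], 0], [[-0.04, 0, 0], 0], [[0, 0, 0], 0], [[0, 0, 0], 0]]}}

```text
t: 9.25
tcp_pos: [283.1, -90.4, 269.1]
ee_rot: [0.994, -0.11, 0.002, 0.001]
wrist_force: [0.5, -0.1, 0.7]
finger_gap: 38.5
```

```bash
python3 - <<'E'
from h import *
state([548.8,177.9,116])
f=grab_frame('top'); save(f,'t3.png',(220,130,440,290),3.6)
sx=np.array([.214,.977]); sy=np.array([-.977,.214]); org=np.array([525.7,72.4])+12*sx
# project expected crate rim / bar, to compare
S=lambda x,y,z:[*(org+x*sx+y*sy),z]
print("crate rim exp",proj(f,[S(-187,100,55),S(-187,-100,55),S(-47,100,55)]).round(1).tolist())
print("bar exp",proj(f,[S(96,45,110),S(96,-45,110)]).round(1).tolist())
hsv=cv2.cvtColor(f["image"],cv2.COLOR_RGB2HSV)
E
```

```text
t 9.25 tcp [283.1 -90.4 269.1] yawx -12.68 F [ 0.5 -0.1  0.7] gap 38.5 nose 25.0
tool shift mm [ 199.7 -320.4  153.2]
crate rim exp [[342.6, 255.5], [356.3, 184.6], [292.6, 245.5]]
bar exp [[242.4, 214.3], [249.6, 181.3]]
```

View pics/t3.png

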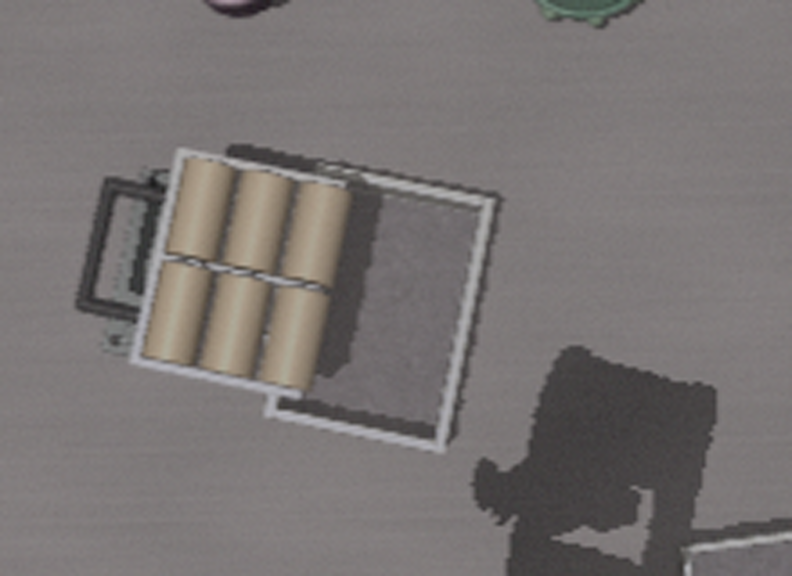

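The crate matches its expected corners (crop (443,450) and (497,195)) to about 2 mm, and the bar lies where predicted (crop (80,303) to (107,183)). Next I go to the bar.

>>> {"api": "jog_arm", "payload": {"targets": [[[0.027, -0.044, 0], 0], [[0.027, -0.044, 0], 0], [[0.027, -0.044, 0], 0], [[0.027, -0.044, 0], 0], [[0.027, -0.044, 0], 0], [[0.027, -0.044, 0], 0], [[0.02, -0.03, 0], 0], [[0, 0, 0], 0]], "grip": 0.45}}

```text
t: 10.3
tcp_pos: [541.7, 166.1, 265.5]
ee_rot: [0.994, -0.112, 0.002, 0.002]
wrist_force: [-1.0, -1.2, -0.5]
finger_gap: 38.3
```

```bash
python3 -c "
from h import *
state([548.8,177.9,116])"
```

```text
t 10.3 tcp [541.7 166.1 265.5] yawx -12.81 F [-1.  -1.2 -0.5] gap 38.3 nose 25.0
tool shift mm [  3.6 -13.7 149.4]
```

>>> {"api": "jog_arm", "payload": {"targets": [[[0.003, -0.013, 0], 0], [[0, 0, 0.03], 0], [[0, 0, 0.03], 0], [[0, 0, 0.03], 0], [[0, 0, 0.01], 0], [[0, 0, 0], 0], [[0, 0, 0], 0], [[0, 0, 0], 0]]}}

```text
t: 11.3
tcp_pos: [549.9, 178.4, 165.1]
ee_rot: [0.994, -0.113, 0.004, 0.001]
wrist_force: [-1.2, -0.3, 0.7]
finger_gap: 38.2
```

```bash
python3 -c "
from h import *
state([548.8,177.9,116])"
```

```text
t 11.3 tcp [549.9 178.4 165.1] yawx -12.96 F [-1.2 -0.3  0.7] gap 38.2 nose 25.0
tool shift mm [-1.3  0.6 49.1]
```

>>> {"api": "jog_arm", "payload": {"targets": [[[0, 0, 0.015], 0], [[0, 0, 0.015], 0], [[0, 0, 0.01], 0], [[0, 0, 0.007], 0], [[0, 0, 0], 0], [[0, 0, 0], 0], [[0, 0, 0], 0], [[0, 0, 0], 0]]}}

```text
t: 12.3
tcp_pos: [550.8, 178.4, 115.7]
ee_rot: [0.994, -0.113, 0.004, 0.001]
wrist_force: [-0.2, -0.5, -0.2]
finger_gap: 38.4
```

```bash
python3 -c "
from h import *
state([548.8,177.9,116])
f=grab_frame('side'); save(f,'s4.png',(200,110,400,290),3.3)"
```

```text
t 12.3 tcp [550.8 178.4 115.7] yawx -12.96 F [-0.2 -0.5 -0.2] gap 38.4 nose 25.0
tool shift mm [-1.8  0.9 -0.4]
```

View pics/s4.png

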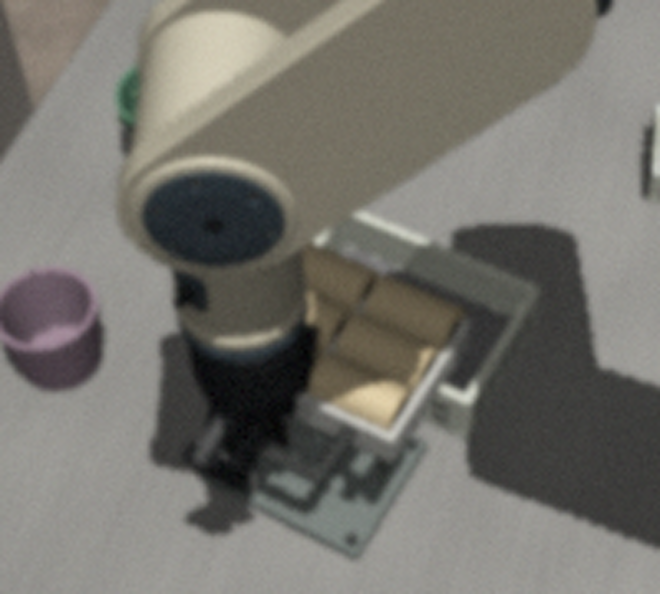

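The fingers are around the bar at about crop (230,460), clear of tray and props. Closing now; I expect a gap of about 12 mm.

>>> {"api": "jog_arm", "payload": {"targets": [[[0, 0, 0], 0], [[0, 0, 0], 0], [[0, 0, 0], 0], [[0, 0, 0], 0], [[0, 0, 0], 0], [[0, 0, 0], 0], [[0, 0, 0], 0], [[0, 0, 0], 0]], "grip": 0}}

```text
t: 13.35
tcp_pos: [550.5, 176.8, 116.1]
ee_rot: [0.994, -0.112, 0.004, 0.003]
wrist_force: [0.5, 0.2, -0.1]
finger_gap: 10.0
```

>>> {"api": "jog_arm", "payload": {"targets": [[[0, 0.001, -0.0066], 0], [[0, 0.0014, -0.0066], 0], [[0, 0.0017, -0.0065], 0], [[0, 0.0019, -0.0064], 0], [[0, 0.0021, -0.0064], 0], [[0, 0.0025, -0.0062], 0], [[0, 0.0026, -0.0062], 0], [[0, 0.003, -0.0061], 0]], "grip": 0}}

```text
t: 14.35
tcp_pos: [546.6, 160.3, 169.9]
ee_rot: [0.994, -0.113, 0.005, 0.002]
wrist_force: [3.3, -2.1, -6.4]
finger_gap: 9.6
```

```bash
cat >> h.py <<'E'
P0=np.array([550.5,176.8,116.1])
def tilt():
    o=get_obs(); d=o["tcp_pos"]-P0; dx=d[:2]@[.214,.977]
    x,z=166+dx,25+d[2]; th=np.arctan2(z,x)-np.arctan2(25,166)
    print("tilt",th.round(3),"radius err",(np.hypot(x,z)-167.9).round(1),"across",(d[:2]@[-.977,.214]).round(1)); state()
    return th
E
python3 -c "
from h import *
tilt()"
```

```text
tilt 0.337 radius err 0.7 across 0.3
t 14.35 tcp [546.6 160.3 169.9] yawx -12.92 F [ 3.3 -2.1 -6.4] gap 9.6 nose 25.0
```

>>> {"api": "jog_arm", "payload": {"targets": [[[0, 0.0028, -0.0048], 0], [[0, 0.0028, -0.0047], 0], [[0, 0.0028, -0.0046], 0], [[0, 0.0015, -0.0025], 0], [[0, 0.0015, -0.0025], 0], [[0, 0, 0], 0], [[0, 0, 0], 0], [[0, 0, 0], 0]], "grip": 0}}

```text
t: 15.35
tcp_pos: [543.9, 148.5, 190.7]
ee_rot: [0.994, -0.113, 0.005, 0.002]
wrist_force: [2.0, 0.2, -5.4]
finger_gap: 10.3
```

```bash
python3 -c "
from h import *
tilt()
f=grab_frame('side'); save(f,'s5.png',(200,110,400,290),3.3)"
```

```text
tilt 0.479 radius err 1.4 across 0.4
t 15.35 tcp [543.9 148.5 190.7] yawx -12.93 F [ 2.   0.2 -5.4] gap 10.3 nose 25.0
```

View pics/s5.png

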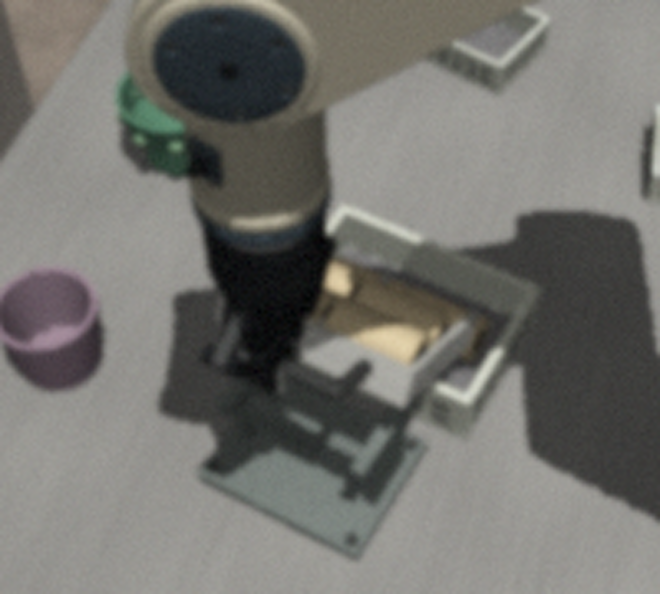

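The tray is tilted to about 0.48 rad. A prop end shows at crop (480,340), but it is unclear whether it is already down. I'll go slightly higher, still far from 0.79.

>>> {"api": "jog_arm", "payload": {"targets": [[[0, 0.0013, -0.0017], 0], [[0, 0.0013, -0.0017], 0], [[0, 0.0013, -0.0017], 0], [[0, 0.0013, -0.0017], 0], [[0, 0, 0], 0], [[0, 0, 0], 0], [[0, 0, 0], 0], [[0, 0, 0], 0]], "grip": 0}}

```text
t: 16.4
tcp_pos: [542.7, 143.3, 198.2]
ee_rot: [0.994, -0.112, 0.005, 0.002]
wrist_force: [3.9, 0.5, -4.6]
finger_gap: 10.1
```

```bash
python3 -c "
from h import *
tilt()
f=grab_frame('side'); g=grab_frame('top')
a=cv2.resize(f['image'][160:260,270:370],(400,400),interpolation=cv2.INTER_CUBIC)
b=cv2.resize(g['image'][150:270,250:370],(400,400),interpolation=cv2.INTER_CUBIC)
im=np.hstack([a,b])[:,:,::-1]; cv2.imwrite('pics/b6.png',np.clip(im*1.5,0,255).astype(np.uint8))"
```

```text
tilt 0.534 radius err 1.8 across 0.4
t 16.4 tcp [542.7 143.3 198.2] yawx -12.92 F [ 3.9  0.5 -4.6] gap 10.1 nose 25.0
```

View pics/b6.png

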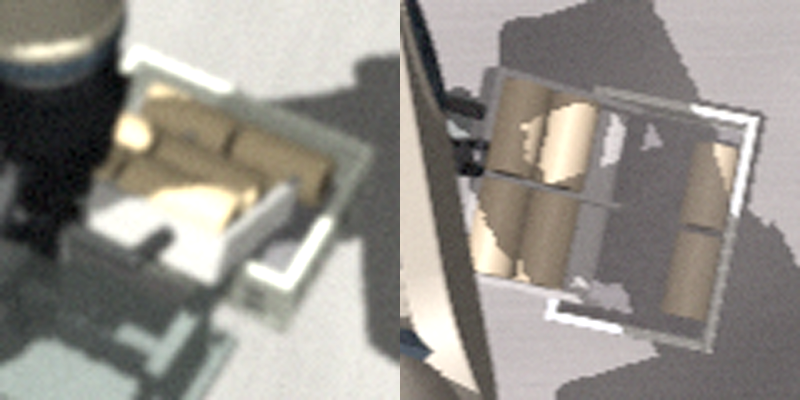

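Both front props lie in the crate against its far wall (right half, (710,180) and (695,272)), and the other four are still in their rows. Lowering along the same arc.

>>> {"api": "jog_arm", "payload": {"targets": [[[0, -0.004, 0.0053], 0], [[0, -0.004, 0.0054], 0], [[0, -0.0037, 0.0056], 0], [[0, -0.0034, 0.0058], 0], [[0, -0.0033, 0.0059], 0], [[0, -0.003, 0.006], 0], [[0, -0.0027, 0.0061], 0], [[0, -0.0026, 0.0061], 0]], "grip": 0}}

```text
t: 17.5
tcp_pos: [548.9, 170.2, 148.6]
ee_rot: [0.994, -0.112, 0.004, 0.003]
wrist_force: [1.2, -3.6, -2.2]
finger_gap: 9.5
```

```bash
python3 -c "
from h import *
tilt();state(P0)"
```

```text
tilt 0.197 radius err 1.3 across 0.2
t 17.5 tcp [548.9 170.2 148.6] yawx -12.86 F [ 1.2 -3.6 -2.2] gap 9.5 nose 25.0
t 17.5 tcp [548.9 170.2 148.6] yawx -12.86 F [ 1.2 -3.6 -2.2] gap 9.5 nose 25.0
tool shift mm [-0.2 -7.  32.5]
```

>>> {"api": "jog_arm", "payload": {"targets": [[[0, -0.002, 0.006], 0], [[0, -0.0016, 0.006], 0], [[0, -0.0013, 0.006], 0], [[0, -0.001, 0.005], 0], [[0, -0.0006, 0.004], 0], [[0, -0.0003, 0.003], 0], [[0, 0, 0.001], 0], [[0, 0, 0], 0]], "grip": 0}}

```text
t: 18.5
tcp_pos: [550.5, 176.9, 120.8]
ee_rot: [0.994, -0.112, 0.004, 0.003]
wrist_force: [1.9, -0.9, -6.0]
finger_gap: 9.8
```

```bash
python3 -c "
from h import *
tilt();state(P0)"
```

```text
tilt 0.028 radius err 0.8 across 0.1
t 18.5 tcp [550.5 176.9 120.8] yawx -12.91 F [ 1.9 -0.9 -6. ] gap 9.8 nose 25.0
t 18.5 tcp [550.5 176.9 120.8] yawx -12.91 F [ 1.9 -0.9 -6. ] gap 9.8 nose 25.0
tool shift mm [0.  0.1 4.7]
```

>>> {"api": "jog_arm", "payload": {"targets": [[[0, 0, 0.002], 0], [[0, 0, 0.002], 0], [[0, 0, 0.0015], 0], [[0, 0, 0.001], 0], [[0, 0, 0], 0], [[0, 0, 0], 0], [[0, 0, 0], 0], [[0, 0, 0], 0]], "grip": 0}}

```text
t: 19.5
tcp_pos: [550.5, 176.9, 120.6]
ee_rot: [0.994, -0.113, 0.004, 0.003]
wrist_force: [-1.9, -2.0, 5.2]
finger_gap: 9.7
```

Force turned to +5 N upward with no further travel, so the tray is on its stop; the bar had slipped a few mm in the pads. I'll release, then check.

>>> {"api": "jog_arm", "payload": {"targets": [[[0, 0, 0], 0], [[0, 0, 0], 0], [[0, 0, 0], 0], [[0, 0, 0], 0], [[0, 0, 0], 0], [[0, 0, 0], 0], [[0, 0, -0.01], 0], [[0, 0, -0.02], 0]], "grip": 0.45}}

```text
t: 20.5
tcp_pos: [549.5, 177.3, 150.0]
ee_rot: [0.994, -0.113, 0.003, 0.003]
wrist_force: [0.7, 0.3, -0.3]
finger_gap: 38.4
```

>>> {"api": "jog_arm", "payload": {"targets": [[[0, 0, -0.03], 0], [[0, 0, -0.04], 0], [[0, 0, -0.04], 0], [[-0.03, -0.03, -0.01], 0], [[-0.04, -0.03, 0], 0], [[-0.04, -0.03, 0], 0], [[-0.04, -0.02, 0], 0], [[0, 0, 0], 0]]}}

```text
t: 21.5
tcp_pos: [425.7, 323.3, 280.8]
ee_rot: [0.993, -0.114, 0.007, -0.0]
wrist_force: [0.5, -0.4, 1.2]
finger_gap: 38.3
```

```bash
python3 - <<'E'
from h import *
state()
f=grab_frame('side'); g=grab_frame('top')
sx=np.array([.214,.977]); sy=np.array([-.977,.214]); org=np.array([525.7,72.4])+12*sx
S=lambda x,y,z:[*(org+x*sx+y*sy),z]
pts=[S(51,81,122),S(51,-81,122),S(-75,81,122),S(-75,-81,122),S(96,45,110),S(96,-45,110),S(-187,100,55),S(-187,-100,55)]
out=[]
for h,(x,y,w,n) in ((f,(240,150,150,400)),(g,(235,145,130,400))):
    a=cv2.resize(h['image'][y:y+w,x:x+w],(n,n),interpolation=cv2.INTER_CUBIC)
    a=np.clip(a*1.3,0,255).astype(np.uint8)
    for p in proj(h,pts): cv2.circle(a,tuple(int(v) for v in (p-[x,y]+.5)*n/w),2,(255,0,0),-1)
    out.append(a)
cv2.imwrite('pics/b7.png',np.hstack(out)[:,:,::-1])
E
```

```text
t 21.5 tcp [425.7 323.3 280.8] yawx -13.1 F [ 0.5 -0.4  1.2] gap 38.3 nose 25.0
```

View pics/b7.png

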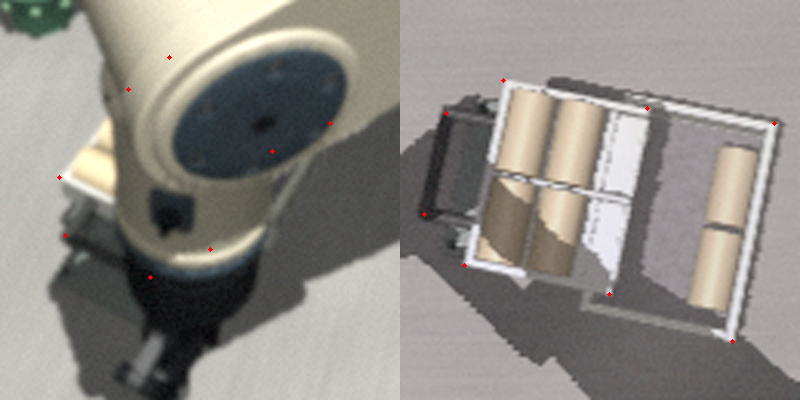

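Two props lie in the crate (right half, (735,175) and (712,265)), four are in their rows, and the tray and bar corners sit on the level prediction. One last numeric comparison with the start picture, then I hand in.

```bash
python3 - <<'E'
from h import *
a=cv2.imread('pics/top0.png',0).astype(np.float32); b=cv2.cvtColor(grab_frame('top')['image'],cv2.COLOR_RGB2GRAY).astype(np.float32)
for n,(x,y,w,h) in dict(upper_props=(266,170,36,32),lower_props=(262,202,34,32),bar=(240,176,16,36)).items():
    r=cv2.matchTemplate(b[y-6:y+h+6,x-6:x+w+6],a[y:y+h,x:x+w],cv2.TM_CCOEFF_NORMED); _,v,_,l=cv2.minMaxLoc(r); print(n,"shift px",l[0]-6,l[1]-6,round(v,2))
job_done()
E
```

```text
upper_props shift px 0 0 0.97
lower_props shift px 0 0 0.4
bar shift px -1 4 0.65
the job is handed in; nothing more can be done
```

I set the large crate under the lip and raised the tray by its bar to about 0.53 rad. Both front props rolled into the crate, and I then lowered the tray to its stop, let go and handed the job in at about 21.6 s.

**What the last checks showed:**
- **Crate:** its visible corners matched the planned position to about 2 mm. Both props lie inside it against the far wall.
- **Upper pair of the remaining props:** the picture comparison with the start gave no shift (0.97 match).
- **Lower pair of the remaining props:** no shift, but only a 0.4 match because the arm's shadow lies across them. By eye they are in their rows.
- **Bar:** this comparison disagreed, with a (-1, 4) px shift at a 0.65 match. The bar is also partly in shadow, and in the overlay its ends sit on the level prediction, so I did not count this as a real shift.
- **Tray level:** the gripper finished about 4.5 mm above its starting height on the bar, which would be about 0.03 rad if the bar had not slipped in the pads. I took it as slip: pressing down changed the force from -6 N to +5 N with almost no movement. From the top view I could not rule out a small residual tilt, and the arm hid most of the tray in the side view.

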